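# Walk a heavy power unit into its power dock

## Task

Walk the heavy power unit into its power dock by pushing its near long face at alternate ends, left end first as the robot sees it, so that each end in turn swings a good 3 cm ahead of the other; it is too heavy to lift or to shove straight, and no push may exceed 24 N. Finish with it standing roughly central in the dock and squared up against the stop, so that both sprung contacts are pressed almost fully in, then let go of it. Do not disturb the reel, the tape roll or the bottle.

Things in the scene. Friction and masses are not known exactly. Their poses are not given: they have to be found in the camera images.
- power_unit: Dark transformer unit, box 100 (x) by 220 (y) by 75 mm high, 4.8 kg, yellow plate on top, red terminal cover at its +y end, black at -y. Origin: centre of the underside; z up, +x faces the dock, +y its left end. Nylon feet at x +-18, y +-55 mm: an end swings about a point 40 mm past the middle. Sliding it straight takes 25 to 35 N; a swing, pushed 100 mm off the middle, about half.
- power_unit_diag (a point): Middle of the power unit's top, 76 mm above its underside; axes those of the power unit turned 45 degrees anticlockwise about z. The angle from the dock's x axis to its x axis is 45 degrees when the power unit is square to the dock, less when the left (+y) end is ahead, more when the right end is; the sine of the difference times 220 mm is one end's lead over the other.
- dock: Grey power dock fixed to the bench: back stop 55 mm high, 270 mm wide, 30 mm thick, with a low horn (30 mm high, 14 mm thick) at y +-149 mm reaching 36 mm before the stop face. Origin: middle of the stop face, at the bench; x points away from the robot into the stop (face at x = 0), y left, z up. Fully home, the power unit's origin is at x = -50 mm, y near 0.
- contact_left (a joint): Left sprung brass contact of the dock, 22 mm wide, 30 mm above the bench at y = +65 mm of the dock; it stands 8 mm proud of the stop face. Value in m: 0 out, 0.008 flush with the stop face; about 1 N to press in, far too little to push the power unit back.
- contact_right (a joint): The same at y = -65 mm, the right contact.
- solder_reel: Reel of solder wire with grey flanges, 66 mm across, 56 mm high, standing to the to the right of the dock; origin at the centre of its underside. Bystander.
- tape_roll: Roll of black tape lying flat, 62 mm across, 19 mm high, to the right of the dock; origin at the centre of its underside. Bystander.
- white_bottle: White squeeze bottle with a red spout, 49 mm across, 127 mm high, to the right of the dock; origin at the centre of its underside. Bystander.

How it is judged:
On the way, in this order (a step that is already met when the one before it is completed fails the run):
1. the left end of the power unit is swung at least 22 mm ahead of the right end (0.10 rad to the dock) (angle between the x axis of power_unit_diag and the x axis of dock, either way round below 0.6854 rad), for 0.1 s.
2. then the right end is swung at least 22 mm ahead of the left end (angle between the x axis of power_unit_diag and the x axis of dock, either way round above 0.8854 rad), for 0.1 s.
At the end, for the whole second after the job is handed in: both dock contacts are pressed in more than 4.5 mm of their 8 mm (the power unit is within 3.5 mm of the stop at both), the power unit's middle is within 25 mm of the dock's middle sideways, and it stands level on the bench at rest (value of joint each of contact_left, contact_right above 0.0045 m and y of power_unit in the frame of dock between -0.025 and 0.025 m and angle between power_unit's own z axis and vertical below 0.05 rad and height (world z) of power_unit below 0.005 m and linear speed of power_unit below 0.01 m/s); the robot touches nothing.
It fails at once if the robot pushes the power unit with more than 24 N (contact force between any of the fingers, the arm and power_unit above 24 N).
It fails at once if the power unit is lifted more than 15 mm or tipped more than 0.15 rad (height (world z) of power_unit above 0.015 m or angle between power_unit's own z axis and vertical above 0.15 rad).
It fails at once if the reel, the tape roll or the bottle is moved more than 20 mm (distance of any of solder_reel, tape_roll, white_bottle from where it was at the start of the episode above 0.02 m).
It also fails if it takes over 72 s, if anything falls off the work surface, if the arm or the gripper's body presses on something with over 40 N, if the wrist force passes 120 N, or if a joint passes its speed limit or range.

## Robot

A 6-joint arm with a two-finger parallel gripper is mounted at the origin on a cart in front of the work surface, level with it; the furniture and walls round the work are solid. World frame = base frame: x ahead of the robot, y to its left, z up, the work surface at z = 0. Lengths are in m, angles in rad, forces in N, time in s.
With the tool pointing down it reaches from about 0.375 to 0.9 m from the base axis. Payload 3.1 kg.
Tool frame: the origin (TCP) lies between the finger pads; the fingertips stand manip.nose_length ahead of it and the grasp point (between the pads) lies 5 mm behind it (manip.nose_length is the distance from the TCP to the fingertips, in m); z points along the fingers, y is the line along which they close (so a half turn about z gives the same grasp; the last joint's range is limited). The gripper opens to 85 mm and grips with 20 to 120 N. Pads are 22 mm wide; open, the fingers measure 114 mm over their backs; the gripper's body (76 mm by 85 mm) begins 54 mm behind the grasp point. The pads swing forward as they close: fully open they stand 13 mm farther back than shut.
Start: joints at [0.967, 0.527, 1.433, -0, 1.181, -0.178], TCP at [0.258, 0.569, 0.245] pointing down, gripper open.
Joint ranges: [-3.08, 3.08], [-0.75, 2.2], [0.22, 2.44], [-1.43, 4.57], [0, 2.65], [-2.85, 2.85]. Speed limits (rad/s): [2.79, 2.79, 3.14, 3.14, 3.14, 3.14].

## Interface

Orientations are given as a unit quaternion [x, y, z, w].
In Python, from station import monitor, eyes, job, manip gives the robot as it stands.
- The arm moves only by the shell command python3 -m pendant 'ROWS' [FORCE]. ROWS is JSON, a list that holds one entry, the list of rows, each a list of 7 numbers: the shift along the tool's x, y, z as a fraction of full scale, then the turn, a rotation vector about the tool's x, y, z as a fraction of full scale, then the opening, from 0 (shut) to 1 (fully open). A call has 1 to 20 rows; each row shifts and turns the commanded pose from where the row before left it, along the tool's axes as they then stand; what a row does not reach is not made up. Full scale, the value 1, is 800 mm for a shift and 0.12 rad for a turn. A row lasts 1/10 s, in which the tool goes at most 50 mm and 8.59 degrees, less where a joint would pass 70% of its speed; a pose out of reach is approached as far as the arm can. A call with a number of a shift or a turn outside -1 to 1 is refused whole. A call with a gripper value outside its range is refused whole. The fingers move at their own pace and stop on an object; FORCE is the grip in N (left out, the last holds). Time passes only in rows, so rows that do not move let the fingers close. It gives the time, the measured TCP pose, the force, the opening and the grip force at its end, in the units of the state.
- monitor.sense(): the state, without advancing time (a new reading comes with each control period).
- eyes.snapshot(name): name is "side" or "top" or "wrist"; returns a dict with "pixels" (480x640x3 uint8, red, green, blue), "depth" (480x640 float32, m along the optical axis (not along the pixel's ray), 0 where there is no reading), "intrinsics" (3x3 intrinsics, pixels), "eye" and "attitude" of the camera in the world. Camera axes: x right, y down, z forward; pixel columns grow to the right and rows downward; lengths in m; the calibration is good to about 2 mm. A picture is of the moment at which its call begins.
- job.sign_off(): hands the job in; it is judged then, once.
The state is a dict: "t": time; "q": joint angles; "qd": joint speeds; "tau": joint torques, N m; "tcp_pos": TCP position; "tool_rot": TCP orientation; "force": force on the tool from outside, world axes, zero at the start; "ft_torque": the same for the moment, N m; "finger_gap": opening from 0.0 (shut) to 1.0 (fully open); "gripper_force": force on a finger pad.
Only numpy, scipy, OpenCV 4.12 (cv2) and the standard library are available. Lean on these libraries where they do the work, as an engineer would, in place of code of your own. Each camera call takes 0.05 s, during which the arm holds its last target. There are 200 camera calls.

## Working session

There is one attempt and no reset: what is moved stays moved. The work goes in short steps, Python scripts to look and compute and a shell command to move; the robot and the scene stay as the last step left them, time stands still between calls to the robot, and variables do not carry over. Pictures are saved under pics/ and viewed, at most 10 in all, crops included, and the job is handed in when it is done.

```bash
ls; mkdir -p pics
python3 - <<'E'
from station import monitor, eyes, job, manip
import cv2,numpy as np
s=monitor.sense();print({k:np.round(v,3).tolist() for k,v in s.items()},manip.nose_length)
for n in("top","side"):
    d=eyes.snapshot(n);cv2.imwrite(f"pics/{n}0.png",d["pixels"][:,:,::-1]);print(n,d["intrinsics"],d["eye"],d["attitude"])
E
```

```text
pics
{'t': 0.0, 'q': [0.966, 0.528, 1.434, -0.0, 1.181, -0.179], 'qd': [-0.001, 0.0, 0.001, -0.001, -0.0, -0.001], 'tau': [0.001, -44.234, -17.803, -0.0, 0.008, -0.0], 'tcp_pos': [0.258, 0.569, 0.244], 'tool_rot': [0.211, 0.977, -0.001, -0.0], 'force': [-0.043, -0.544, 0.801], 'ft_torque': [-0.027, -0.066, 0.041], 'gripper_force': 0.0, 'finger_gap': 1.002} 0.014
top [[603.9872058    0.         334.13872737]
 [  0.         603.9872058  249.7722248 ]
 [  0.           0.           1.        ]] [0.58382609 0.09402049 1.09625662] [ 0.70917522 -0.70322014  0.03111023 -0.03980081]
side [[521.11964793   0.         329.92759905]
 [  0.         521.11964793 236.18185811]
 [  0.           0.           1.        ]] [ 0.5375508  -0.55812398  0.69583315] [ 0.90715857 -0.09912824  0.04090581 -0.40689511]
```

View pics/top0.png

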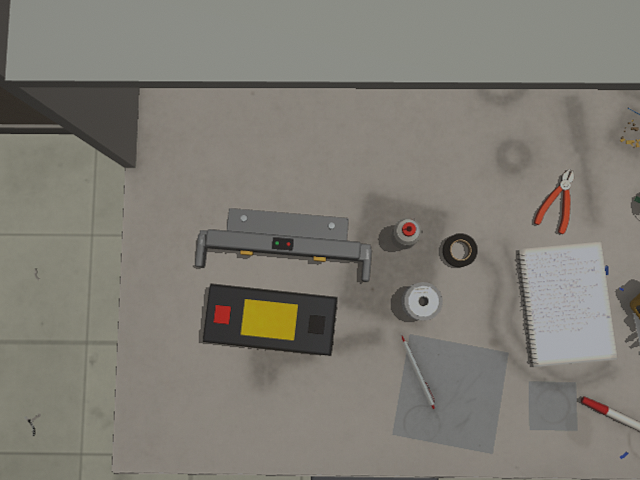

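View pics/side0.png

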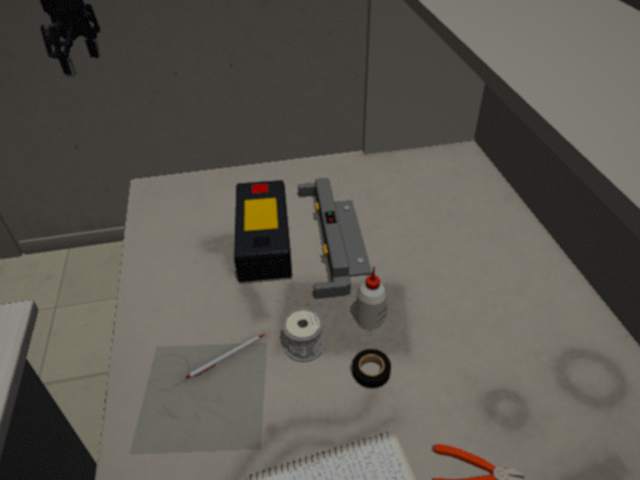

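The top view shows the unit centred near (270,320), its red end on the left at (222,314). The dock stop runs from (200,240) to (365,252). The bottle (407,232), tape (459,250) and reel (422,301) are to the right. The side view agrees.

```bash
cat > h.py <<'E'
from station import monitor, eyes, job, manip
import cv2,numpy as np
from scipy.spatial.transform import Rotation as R
def cloud(n="top"):
    d=eyes.snapshot(n);K=d["intrinsics"];z=d["depth"]
    v,u=np.mgrid[:480,:640]
    p=np.stack([(u-K[0,2])/K[0,0]*z,(v-K[1,2])/K[1,1]*z,z],-1)
    return d["pixels"],p@R.from_quat(d["attitude"]).as_matrix().T+d["eye"],z
def blob(m,P,seed=None):
    n,l,s,c=cv2.connectedComponentsWithStats(m.astype(np.uint8))
    i=1+np.argmax(s[1:,4]);return P[l==i]
def rect(pts,want):
    (c,(w,h),a)=cv2.minAreaRect((pts[:,:2]*1000).astype(np.float32))
    b=cv2.boxPoints((c,(w,h),a));e=[b[1]-b[0],b[2]-b[1]];e=max(e,key=np.linalg.norm)
    if e[1]<0:e=-e
    yaw=np.arctan2(-e[0],e[1])   # y axis of thing = e
    return np.array(c)/1000,(w,h),yaw
def unit(P,z,img):
    X=P[...,0];Y=P[...,1];Z=P[...,2]
    m=(z>0)&(Z>.066)&(Z<.086)&(X>.3)&(X<.72)&(Y>-.02)&(Y<.36)
    return rect(blob(m,P),0)
def plate(P,img):
    # yellow plate rectangle by colour, rays onto z=0.0755 through the cloud directions
    h=cv2.cvtColor(img,cv2.COLOR_RGB2HSV)
    m=cv2.inRange(h,(20,150,80),(35,255,255))>0
    return rect(blob(m,P),0)
E
python3 - <<'E'
from h import *
img,P,z=cloud()
X,Y,Z=P[...,0],P[...,1],P[...,2]
print("unit",unit(P,z,img));print("plate",plate(P,img))
m=(z>0)&(Z>.045)&(Z<.066)&(X>.4)&(X<.72)&(Y>-.02)&(Y<.4)
for lo in (.5,.55,):
    mm=m&(X>lo);print("dock",lo,rect(blob(mm,P),0),mm.sum())
print("bench z",np.median(Z[400:430,150:230]),"shelf z",Z[40,300],P[84,300],P[88,300],"unit z",Z[310,290],"stop z",Z[238,230],Z[238:262,230],X[238:262,230])
for (u,v) in ((407,232),(459,250),(422,301)):print(P[v,u])
E
```

```text
unit (array([0.5687511 , 0.21542175]), (218.12681579589844, 98.04908752441406), np.float32(-0.09739015))
plate (array([0.56485333, 0.17909601]), (165.61068725585938, 60.415855407714844), np.float32(-0.098206505))
dock 0.5 (array([0.69907513, 0.19687096]), (270.2550964355469, 31.114177703857422), np.float32(-0.07321044)) 2920
dock 0.55 (array([0.69907513, 0.19687096]), (270.2550964355469, 31.114177703857422), np.float32(-0.07321044)) 2853
bench z 0.00011071790016881078 shelf z 0.4410698945928281 [0.84103033 0.1432659  0.42904924] [9.98516926e-01 1.74789598e-01 4.02697730e-04] unit z 0.07126733310527333 stop z 0.05245149045081576 [ 0.05245149  0.05515424  0.05527962  0.05743574  0.05503636  0.05223817
  0.0549561   0.05589703  0.0520991   0.05478589  0.04216807  0.01976394
  0.00127631 -0.00192172 -0.00181759 -0.00162443 -0.00192671 -0.00130289
  0.00092956 -0.0019462  -0.00249595  0.00109986 -0.00313345  0.00072078] [0.70806137 0.70598849 0.70422338 0.70222783 0.70075167 0.69931215
 0.6972629  0.69541397 0.69406911 0.69203831 0.69158164 0.69206725
 0.69209113 0.69056753 0.68871841 0.68686188 0.68505229 0.68315848
 0.68112448 0.67954378 0.67775524 0.675618   0.67413652 0.67199066]
[ 0.71475049 -0.01405091  0.09940035]
[ 0.69581928 -0.11985088 -0.00322399]
[ 0.60243755 -0.05179157 -0.00224372]
```

```bash
cat >> h.py <<'E'
DY=-0.0732; DO=np.array([0.6841,0.1980])
Rd=np.array([[np.cos(DY),-np.sin(DY)],[np.sin(DY),np.cos(DY)]])
def todock(p):return Rd.T@(np.asarray(p)[:2]-DO)
def report(look=True,tgt=None):
    s=monitor.sense();p=s["tcp_pos"];T=R.from_quat(s["tool_rot"]).as_matrix()
    D=np.eye(3);D[:2,:2]=Rd
    print("t %.2f"%s["t"],"tcp dock mm",np.round(todock(p)*1000,1),"z %.1f"%(p[2]*1000),"F dock",np.round(D.T@s["force"],1),"gap",round(s["finger_gap"],2))
    print("rotvec to straight (tool)",np.round((R.from_matrix(T).inv()*R.from_matrix(D@np.diag([-1,1,-1.]))).as_rotvec(),3))
    if tgt is not None:
        w=np.r_[Rd@np.array(tgt[:2])+DO,tgt[2]]
        print("shift tool /800mm",np.round(T.T@(w-p)/.8,4))
    if look:
        img,P,z=cloud();c,wh,y=unit(P,z,img);a=y-DY;c=todock(c)*1000
        f=lambda yy:np.round(c+[-50*np.cos(a)-yy*np.sin(a),-50*np.sin(a)+yy*np.cos(a)],1)
        g=lambda yy:np.round(c+[50*np.cos(a)-yy*np.sin(a),50*np.sin(a)+yy*np.cos(a)],1)
        print("unit dock",np.round(c,1),np.round(wh,0),"ang %.3f"%a,"near L",f(100),"near R",f(-100),"front at +-65",g(65)[0],g(-65)[0])
E
python3 - <<'E'
from h import *
report()
E
```

```text
t 0.15 tcp dock mm [-452.3  338.6] z 244.5 F dock [-0.5 -0.2 -0.6] gap 1.0
rotvec to straight (tool) [-0.002 -0.001 -0.353]
unit dock [-116.3    8.9] [218.  98.] ang -0.023 near L [-164.   110.1] near R [-168.6  -89.9] front at +-65 -64.8 -67.8
```

```bash
python3 -m pendant '[[[0,0,0,0,0,-1,0],[0,0,0,0,0,-1,0],[0,0,0,0,0,-0.93,0],[0,0,0,0,0,0,0],[0,0,0,0,0,0,0]]]'; python3 -c "
from h import *
report(False,(-.205,.105,.12))"
```

```text
t: 0.7
tcp_pos: [0.258, 0.5691, 0.2451]
tool_rot: [0.038, 0.999, -0.0, -0.0]
force: [0.0, 0.5, 0.8]
finger_gap: 0.144
gripper_force: 0.0
t 0.70 tcp dock mm [-452.1  338.9] z 245.1 F dock [0.  0.5 0.8] gap 0.14
rotvec to straight (tool) [-0.    -0.    -0.003]
shift tool /800mm [-0.3098 -0.2913  0.1565]
```

```bash
python3 -m pendant '[[[-0.0344,-0.0324,0.0174,0,0,0,0],[-0.0344,-0.0324,0.0174,0,0,0,0],[-0.0344,-0.0324,0.0174,0,0,0,0],[-0.0344,-0.0324,0.0174,0,0,0,0],[-0.0344,-0.0324,0.0174,0,0,0,0],[-0.0344,-0.0324,0.0174,0,0,0,0],[-0.0344,-0.0324,0.0174,0,0,0,0],[-0.0344,-0.0324,0.0174,0,0,0,0],[-0.0344,-0.0324,0.0174,0,0,0,0],[0,0,0,0,-1,0,0],[0,0,0,0,0,0,0]]]'; python3 -c "
from h import *
report(True,(-.200,.105,.032))"
```

```text
t: 1.8
tcp_pos: [0.4852, 0.3165, 0.1188]
tool_rot: [0.038, 0.998, -0.003, 0.057]
force: [-1.2, -0.0, -0.2]
finger_gap: -0.004
gripper_force: 0.0
t 1.80 tcp dock mm [-207.   103.6] z 118.8 F dock [-1.2 -0.1 -0.2] gap -0.0
rotvec to straight (tool) [-0.003  0.115 -0.004]
shift tool /800mm [0.0038 0.0021 0.1088]
unit dock [-116.3    9. ] [218.  98.] ang -0.024 near L [-163.8  110.2] near R [-168.7  -89.7] front at +-65 -64.7 -67.9
```

```bash
python3 -m pendant '[[[0.0019,0.001,0.0544,0,0,0,0],[0.0019,0.001,0.0544,0,0,0,0],[0,0,0,0,0,0,0],[-0.0025,0,0.0003,0,0,0,0],[-0.0025,0,0.0003,0,0,0,0],[-0.0025,0,0.0003,0,0,0,0],[-0.0025,0,0.0003,0,0,0,0],[-0.0025,0,0.0003,0,0,0,0],[-0.0025,0,0.0003,0,0,0,0],[-0.0025,0,0.0003,0,0,0,0],[-0.0025,0,0.0003,0,0,0,0]]]'
python3 - <<'E'
from h import *
report(True)
d=eyes.snapshot("side");cv2.imwrite("pics/side1.png",cv2.resize(d["pixels"][130:330,180:430,::-1],None,fx=2.4,fy=2.4))
E
```

```text
t: 2.95
tcp_pos: [0.5115, 0.318, 0.0333]
tool_rot: [0.037, 0.998, -0.002, 0.06]
force: [0.4, 1.0, 0.2]
finger_gap: -0.0
gripper_force: 0.0
t 2.95 tcp dock mm [-180.9  107. ] z 33.3 F dock [0.3 1.  0.2] gap -0.0
rotvec to straight (tool) [-0.     0.12  -0.001]
unit dock [-116.3    9.1] [218.  98.] ang -0.024 near L [-163.8  110.3] near R [-168.7  -89.7] front at +-65 -64.7 -67.9
```

View pics/side1.png

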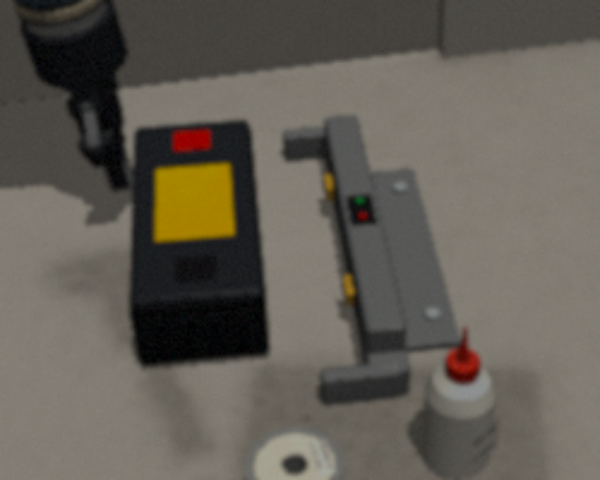

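The closed fingers stand at the near face beside the left (red) end, at about (122,185) in the crop. I'll start pushing gently.

```bash
python3 -m pendant '[[[-0.00125,0,0.00015,0,0,0,0],[-0.00125,0,0.00015,0,0,0,0],[-0.00125,0,0.00015,0,0,0,0],[-0.00125,0,0.00015,0,0,0,0],[-0.00125,0,0.00015,0,0,0,0],[-0.00125,0,0.00015,0,0,0,0],[-0.00125,0,0.00015,0,0,0,0]]]'; python3 -c "
from h import *
report()"
```

```text
t: 3.75
tcp_pos: [0.5162, 0.3172, 0.0328]
tool_rot: [0.037, 0.998, -0.003, 0.058]
force: [-6.4, 1.4, 2.0]
finger_gap: 0.003
gripper_force: 3.1
t 3.75 tcp dock mm [-176.2  106.6] z 32.8 F dock [-6.5  1.   2. ] gap 0.0
rotvec to straight (tool) [-0.002  0.115 -0.001]
unit dock [-116.3    9. ] [218.  98.] ang -0.025 near L [-163.8  110.2] near R [-168.8  -89.7] front at +-65 -64.7 -67.9
```

```bash
python3 -m pendant '[[[-0.00125,0,0.00015,0,0,0,0],[-0.00125,0,0.00015,0,0,0,0],[-0.00125,0,0.00015,0,0,0,0],[-0.00125,0,0.00015,0,0,0,0],[-0.00125,0,0.00015,0,0,0,0],[-0.00125,0,0.00015,0,0,0,0]]]'; python3 -c "
from h import *
report()"
```

```text
t: 4.4
tcp_pos: [0.5167, 0.3161, 0.0316]
tool_rot: [0.037, 0.998, -0.005, 0.052]
force: [-12.0, 3.2, 4.4]
finger_gap: 0.003
gripper_force: 6.5
t 4.40 tcp dock mm [-175.6  105.5] z 31.6 F dock [-12.2   2.4   4.4] gap 0.0
rotvec to straight (tool) [-0.006  0.105 -0.002]
unit dock [-116.1    9. ] [219.  98.] ang -0.028 near L [-163.3  110.4] near R [-168.9  -89.5] front at +-65 -64.3 -68.0
```

```bash
python3 -m pendant '[[[-0.00125,0,0.00015,0,0,0,0],[-0.00125,0,0.00015,0,0,0,0],[-0.00125,0,0.00015,0,0,0,0],[-0.00125,0,0.00015,0,0,0,0],[-0.00125,0,0.00015,0,0,0,0],[-0.00125,0,0.00015,0,0,0,0]]]'; python3 -c "
from h import *
report()"
```

```text
t: 5.05
tcp_pos: [0.5232, 0.3165, 0.0315]
tool_rot: [0.037, 0.998, -0.004, 0.053]
force: [-12.5, 6.7, 2.9]
finger_gap: 0.004
gripper_force: 6.6
t 5.05 tcp dock mm [-169.1  106.5] z 31.5 F dock [-13.    5.8   2.9] gap 0.0
rotvec to straight (tool) [-0.004  0.106 -0.002]
unit dock [-120.3    8.7] [218. 111.] ang -0.073 near L [-162.9  112.1] near R [-177.4  -87.4] front at +-65 -65.7 -75.1
```

```bash
cat >> h.py <<'E'
def unit(P,z,img):
    h=cv2.cvtColor(img,cv2.COLOR_RGB2HSV)
    m=(cv2.inRange(h,(20,120,60),(35,255,255))>0)&(z>0)&(P[...,0]<.66)
    n,l,s,c=cv2.connectedComponentsWithStats(m.astype(np.uint8));i=1+np.argmax(s[1:,4])
    b=P[l==i];return rect(b[(b[:,2]>.06)&(b[:,2]<.09)],0)
E
python3 -m pendant '[[[-0.0025,0,0.0003,0,0,0,0],[-0.0025,0,0.0003,0,0,0,0],[-0.0025,0,0.0003,0,0,0,0],[-0.0025,0,0.0003,0,0,0,0],[-0.0025,0,0.0003,0,0,0,0]]]'; python3 -c "
from h import *
report()"
```

```text
t: 5.6
tcp_pos: [0.5334, 0.3159, 0.0311]
tool_rot: [0.038, 0.998, -0.004, 0.053]
force: [-12.0, 5.9, 1.4]
finger_gap: -0.001
gripper_force: 3.6
t 5.60 tcp dock mm [-159.   106.6] z 31.1 F dock [-12.4   5.    1.4] gap -0.0
rotvec to straight (tool) [-0.004  0.106 -0.002]
unit dock [-110.9    7.6] [92. 61.] ang -0.145 near L [-145.9  113.8] near R [-174.8  -84.1] front at +-65 -52.0 -70.8
```

```bash
python3 -m pendant '[[[-0.0025,0,0.0003,0,0,0,0],[-0.0025,0,0.0003,0,0,0,0],[-0.0025,0,0.0003,0,0,0,0],[0,0,0,0,0,0,0],[0.035,0,-0.0042,0,0,0,0],[0.035,0,-0.0042,0,0,0,0],[0,-0.0493,0,0,0,0,0],[0,-0.0493,0,0,0,0,0],[0,-0.0493,0,0,0,0,0],[0,-0.0493,0,0,0,0,0],[0,-0.0493,0,0,0,0,0],[0,0,0,0,0,0,0]]]'; python3 -c "
from h import *
report()"
```

```text
t: 6.85
tcp_pos: [0.4762, 0.119, 0.0333]
tool_rot: [0.04, 0.997, -0.003, 0.06]
force: [0.2, 0.7, -0.9]
finger_gap: -0.001
gripper_force: 0.0
t 6.85 tcp dock mm [-201.6  -93.9] z 33.3 F dock [ 0.2  0.8 -0.9] gap -0.0
rotvec to straight (tool) [-0.001  0.12  -0.007]
unit dock [-108.3    7.1] [92. 61.] ang -0.189 near L [-138.6  114.8] near R [-176.2  -81.7] front at +-65 -46.9 -71.4
```

```bash
python3 -m pendant '[[[-0.0031,0,0.0004,0,0,0,0],[-0.0031,0,0.0004,0,0,0,0],[-0.0031,0,0.0004,0,0,0,0],[-0.0025,0,0.0003,0,0,0,0],[-0.0025,0,0.0003,0,0,0,0],[-0.0025,0,0.0003,0,0,0,0],[-0.0025,0,0.0003,0,0,0,0],[-0.0025,0,0.0003,0,0,0,0],[-0.0025,0,0.0003,0,0,0,0],[-0.0025,0,0.0003,0,0,0,0],[-0.0025,0,0.0003,0,0,0,0],[-0.0025,0,0.0003,0,0,0,0],[-0.0025,0,0.0003,0,0,0,0],[-0.0025,0,0.0003,0,0,0,0],[-0.0025,0,0.0003,0,0,0,0]]]'; python3 -c "
from h import *
report()"
```

```text
t: 8.4
tcp_pos: [0.4974, 0.1202, 0.0312]
tool_rot: [0.037, 0.998, -0.003, 0.049]
force: [-12.5, -2.1, 1.9]
finger_gap: -0.003
gripper_force: 5.9
t 8.40 tcp dock mm [-180.5  -91.2] z 31.2 F dock [-12.3  -3.    1.9] gap -0.0
rotvec to straight (tool) [-0.003  0.099 -0.001]
unit dock [-105.6    7.5] [92. 61.] ang -0.131 near L [-142.1  113.2] near R [-168.2  -85.1] front at +-65 -47.5 -64.5
```

```bash
python3 -m pendant '[[[-0.0031,0,0.0004,0,0,0,0],[-0.0031,0,0.0004,0,0,0,0],[-0.0031,0,0.0004,0,0,0,0],[-0.0031,0,0.0004,0,0,0,0],[-0.0031,0,0.0004,0,0,0,0],[-0.0031,0,0.0004,0,0,0,0],[-0.0031,0,0.0004,0,0,0,0],[-0.0031,0,0.0004,0,0,0,0],[-0.0031,0,0.0004,0,0,0,0],[-0.0031,0,0.0004,0,0,0,0],[-0.0031,0,0.0004,0,0,0,0],[-0.0031,0,0.0004,0,0,0,0],[-0.0031,0,0.0004,0,0,0,0],[-0.0031,0,0.0004,0,0,0,0],[-0.0031,0,0.0004,0,0,0,0]]]'; python3 -c "
from h import *
report()"
```

```text
t: 9.95
tcp_pos: [0.5349, 0.1171, 0.0303]
tool_rot: [0.036, 0.998, -0.003, 0.049]
force: [-12.4, -3.2, -0.3]
finger_gap: -0.003
gripper_force: 2.7
t 9.95 tcp dock mm [-142.9  -91.6] z 30.3 F dock [-12.1  -4.1  -0.3] gap -0.0
rotvec to straight (tool) [-0.003  0.098  0.   ]
unit dock [-93.9  10.7] [61. 92.] ang 0.131 near L [-156.6  103.3] near R [-130.4  -94.9] front at +-65 -52.8 -35.8
```

```bash
python3 -m pendant '[[[-0.0031,0,0.0004,0,0,0,0],[-0.0031,0,0.0004,0,0,0,0],[-0.0031,0,0.0004,0,0,0,0],[0,0,0,0,0,0,0],[0.0363,0,-0.0043,0,0,0,0],[0.0363,0,-0.0043,0,0,0,0],[0,0.0493,0,0,0,0,0],[0,0.0493,0,0,0,0,0],[0,0.0493,0,0,0,0,0],[0,0.0493,0,0,0,0,0],[0,0.0493,0,0,0,0,0],[0,0,0,0,0,0,0],[-0.0025,0,0.0003,0,0,0,0],[-0.0025,0,0.0003,0,0,0,0],[-0.0025,0,0.0003,0,0,0,0],[-0.0025,0,0.0003,0,0,0,0],[-0.0025,0,0.0003,0,0,0,0]]]'; python3 -c "
from h import *
report()"
```

```text
t: 11.7
tcp_pos: [0.5189, 0.3166, 0.0327]
tool_rot: [0.038, 0.997, -0.002, 0.06]
force: [0.0, -0.3, -0.0]
finger_gap: 0.003
gripper_force: 0.0
t 11.70 tcp dock mm [-173.4  106.2] z 32.7 F dock [ 0.1 -0.3 -0. ] gap 0.0
rotvec to straight (tool) [-0.     0.12  -0.003]
unit dock [-90.6  11.1] [61. 92.] ang 0.191 near L [-158.7   99.8] near R [-120.7  -96.5] front at +-65 -53.9 -29.2
```

```bash
python3 -m pendant '[[[-0.0031,0,0.0004,0,0,0,0],[-0.0031,0,0.0004,0,0,0,0],[-0.0031,0,0.0004,0,0,0,0],[-0.0031,0,0.0004,0,0,0,0],[-0.0031,0,0.0004,0,0,0,0],[-0.0031,0,0.0004,0,0,0,0],[-0.0031,0,0.0004,0,0,0,0],[-0.0031,0,0.0004,0,0,0,0],[-0.0031,0,0.0004,0,0,0,0],[-0.0031,0,0.0004,0,0,0,0],[-0.0031,0,0.0004,0,0,0,0],[-0.0031,0,0.0004,0,0,0,0],[-0.0031,0,0.0004,0,0,0,0],[-0.0031,0,0.0004,0,0,0,0],[-0.0031,0,0.0004,0,0,0,0],[-0.0031,0,0.0004,0,0,0,0],[-0.0031,0,0.0004,0,0,0,0],[-0.0031,0,0.0004,0,0,0,0],[-0.0031,0,0.0004,0,0,0,0],[-0.0031,0,0.0004,0,0,0,0]]]'; python3 -c "
from h import *
report()"
```

```text
t: 13.75
tcp_pos: [0.5605, 0.3139, 0.0297]
tool_rot: [0.037, 0.998, -0.004, 0.052]
force: [-10.7, 5.5, -0.1]
finger_gap: -0.001
gripper_force: 6.1
t 13.75 tcp dock mm [-131.7  106.6] z 29.7 F dock [-11.    4.8  -0.1] gap -0.0
rotvec to straight (tool) [-0.004  0.104 -0.002]
unit dock [-78.4   8.1] [92. 61.] ang -0.087 near L [-119.5  112.1] near R [-136.9  -87.1] front at +-65 -22.9 -34.2
```

```bash
python3 -m pendant '[[[-0.0031,0,0.0004,0,0,0,0],[-0.0031,0,0.0004,0,0,0,0],[-0.0031,0,0.0004,0,0,0,0],[-0.0031,0,0.0004,0,0,0,0],[0,0,0,0,0,0,0],[0.0325,0,-0.0039,0,0,0,0],[0.0325,0,-0.0039,0,0,0,0],[0,-0.0493,0,0,0,0,0],[0,-0.0493,0,0,0,0,0],[0,-0.0493,0,0,0,0,0],[0,-0.0493,0,0,0,0,0],[0,-0.0493,0,0,0,0,0],[0,0,0,0,0,0,0],[-0.0025,0,0.0003,0,0,0,0],[-0.0025,0,0.0003,0,0,0,0],[-0.0025,0,0.0003,0,0,0,0],[-0.0025,0,0.0003,0,0,0,0]]]'; python3 -c "
from h import *
report()"
```

```text
t: 15.5
tcp_pos: [0.5199, 0.1209, 0.0322]
tool_rot: [0.036, 0.998, -0.002, 0.06]
force: [-0.0, -0.5, 1.3]
finger_gap: -0.001
gripper_force: 0.0
t 15.50 tcp dock mm [-158.1  -88.9] z 32.2 F dock [ 0.  -0.5  1.3] gap -0.0
rotvec to straight (tool) [0.    0.121 0.001]
unit dock [-74.5   6.7] [92. 61.] ang -0.163 near L [-107.6  113.5] near R [-140.1  -83.9] front at +-65 -14.7 -35.8
```

```bash
python3 -m pendant '[[[-0.0031,0,0.0004,0,0,0,0],[-0.0031,0,0.0004,0,0,0,0],[-0.0031,0,0.0004,0,0,0,0],[-0.0031,0,0.0004,0,0,0,0],[-0.0031,0,0.0004,0,0,0,0],[-0.0031,0,0.0004,0,0,0,0],[-0.0031,0,0.0004,0,0,0,0],[-0.0031,0,0.0004,0,0,0,0],[-0.0031,0,0.0004,0,0,0,0],[-0.0031,0,0.0004,0,0,0,0],[-0.0031,0,0.0004,0,0,0,0],[-0.0031,0,0.0004,0,0,0,0],[-0.0031,0,0.0004,0,0,0,0],[-0.0031,0,0.0004,0,0,0,0],[-0.0031,0,0.0004,0,0,0,0],[-0.0031,0,0.0004,0,0,0,0],[-0.0031,0,0.0004,0,0,0,0],[-0.0031,0,0.0004,0,0,0,0]]]'; python3 -c "
from h import *
report()"
```

```text
t: 17.35
tcp_pos: [0.5546, 0.1158, 0.0292]
tool_rot: [0.037, 0.998, -0.003, 0.049]
force: [-11.4, -3.1, 0.6]
finger_gap: -0.002
gripper_force: 5.8
t 17.35 tcp dock mm [-123.1  -91.5] z 29.2 F dock [-11.2  -3.9   0.6] gap -0.0
rotvec to straight (tool) [-0.003  0.098 -0.   ]
unit dock [-65.6   8.8] [92. 61.] ang 0.041 near L [-119.6  106.6] near R [-111.5  -93.2] front at +-65 -18.3 -13.0
```

```bash
python3 -m pendant '[[[-0.0019,0,0.0002,0,0,0,0],[-0.0019,0,0.0002,0,0,0,0],[-0.0019,0,0.0002,0,0,0,0],[-0.0019,0,0.0002,0,0,0,0],[-0.0019,0,0.0002,0,0,0,0],[0,0,0,0,0,0,0],[0.0263,0,-0.0032,0,0,0,0],[0.0263,0,-0.0032,0,0,0,0],[0,0.0493,0,0,0,0,0],[0,0.0493,0,0,0,0,0],[0,0.0493,0,0,0,0,0],[0,0.0493,0,0,0,0,0],[0,0.0493,0,0,0,0,0],[0,0,0,0,0,0,0]]]'; python3 -c "
from h import *
report()"
```

```text
t: 18.8
tcp_pos: [0.546, 0.3208, 0.0327]
tool_rot: [0.035, 0.997, -0.0, 0.063]
force: [-0.3, -0.7, -0.4]
finger_gap: -0.009
gripper_force: 0.0
t 18.80 tcp dock mm [-146.7  112.4] z 32.7 F dock [-0.2 -0.7 -0.4] gap -0.01
rotvec to straight (tool) [0.004 0.126 0.004]
unit dock [-63.2  10.4] [60. 91.] ang 0.084 near L [-121.4  105.8] near R [-104.6  -93.5] front at +-65 -18.8 -7.9
```

```bash
python3 -m pendant '[[[-0.0031,0,0.0004,0,0,0,0],[-0.0031,0,0.0004,0,0,0,0],[-0.0031,0,0.0004,0,0,0,0],[-0.0031,0,0.0004,0,0,0,0],[-0.0031,0,0.0004,0,0,0,0],[-0.0031,0,0.0004,0,0,0,0],[-0.0031,0,0.0004,0,0,0,0],[-0.0031,0,0.0004,0,0,0,0],[-0.0031,0,0.0004,0,0,0,0],[-0.0031,0,0.0004,0,0,0,0],[-0.0031,0,0.0004,0,0,0,0],[-0.0031,0,0.0004,0,0,0,0],[-0.0031,0,0.0004,0,0,0,0],[-0.0031,0,0.0004,0,0,0,0],[-0.0031,0,0.0004,0,0,0,0]]]'; python3 -c "
from h import *
report()"
```

```text
t: 20.35
tcp_pos: [0.5741, 0.3129, 0.0293]
tool_rot: [0.037, 0.998, -0.004, 0.052]
force: [-12.8, 5.7, 1.2]
finger_gap: -0.001
gripper_force: 6.2
t 20.35 tcp dock mm [-118.1  106.5] z 29.3 F dock [-13.2   4.8   1.2] gap -0.0
rotvec to straight (tool) [-0.004  0.104 -0.002]
unit dock [-58.4   8.6] [92. 61.] ang -0.017 near L [-106.7  109.5] near R [-110.1  -90.5] front at +-65 -7.3 -9.5
```

```bash
python3 -m pendant '[[[-0.0019,0,0.0002,0,0,0,0],[-0.0019,0,0.0002,0,0,0,0],[-0.0019,0,0.0002,0,0,0,0],[-0.0019,0,0.0002,0,0,0,0]]]'; python3 -c "
from h import *
report()"; python3 -m pendant '[[[0.0213,0,-0.0026,0,0,0,0],[0.0213,0,-0.0026,0,0,0,0],[0,-0.0493,0,0,0,0,0],[0,-0.0493,0,0,0,0,0],[0,-0.0493,0,0,0,0,0],[0,-0.0493,0,0,0,0,0],[0,-0.0493,0,0,0,0,0],[0,0,0,0,0,0,0]]]'; python3 -c "
from h import *
report()"
```

```text
t: 20.8
tcp_pos: [0.5795, 0.3127, 0.0291]
tool_rot: [0.037, 0.998, -0.004, 0.051]
force: [-12.2, 5.8, 0.7]
finger_gap: 0.0
gripper_force: 6.7
t 20.80 tcp dock mm [-112.7  106.8] z 29.1 F dock [-12.6   4.9   0.7] gap 0.0
rotvec to straight (tool) [-0.004  0.103 -0.002]
unit dock [-56.6   8.2] [92. 61.] ang -0.056 near L [-100.9  110.8] near R [-112.1  -88.9] front at +-65 -3.0 -10.3
t: 21.65
tcp_pos: [0.5394, 0.114, 0.0318]
tool_rot: [0.04, 0.997, -0.003, 0.06]
force: [-0.0, 0.8, 1.5]
finger_gap: -0.002
gripper_force: 0.0
t 21.65 tcp dock mm [-138.2  -94.3] z 31.8 F dock [-0.1  0.8  1.5] gap -0.0
rotvec to straight (tool) [-0.001  0.12  -0.007]
unit dock [-56.6   7.9] [92. 61.] ang -0.059 near L [-100.6  110.6] near R [-112.4  -89. ] front at +-65 -2.8 -10.5
```

```bash
python3 -m pendant '[[[-0.0031,0,0.0004,0,0,0,0],[-0.0031,0,0.0004,0,0,0,0],[-0.0031,0,0.0004,0,0,0,0],[-0.0031,0,0.0004,0,0,0,0],[-0.0025,0,0.0003,0,0,0,0],[-0.0025,0,0.0003,0,0,0,0],[-0.0025,0,0.0003,0,0,0,0],[-0.0025,0,0.0003,0,0,0,0],[-0.0025,0,0.0003,0,0,0,0],[-0.0025,0,0.0003,0,0,0,0],[-0.0025,0,0.0003,0,0,0,0],[-0.0025,0,0.0003,0,0,0,0],[-0.0025,0,0.0003,0,0,0,0],[-0.0025,0,0.0003,0,0,0,0]]]'; python3 -c "
from h import *
report()"
```

```text
t: 23.1
tcp_pos: [0.5595, 0.1157, 0.0294]
tool_rot: [0.037, 0.998, -0.003, 0.049]
force: [-12.3, -2.9, 3.8]
finger_gap: 0.001
gripper_force: 6.1
t 23.10 tcp dock mm [-118.2  -91.2] z 29.4 F dock [-12.1  -3.8   3.8] gap 0.0
rotvec to straight (tool) [-0.003  0.099 -0.   ]
unit dock [-54.9   8.1] [92. 61.] ang -0.017 near L [-103.2  109. ] near R [-106.6  -91. ] front at +-65 -3.8 -6.0
```

```bash
python3 -m pendant '[[[-0.0015,0,0.0002,0,0,0,0],[-0.0015,0,0.0002,0,0,0,0],[-0.0015,0,0.0002,0,0,0,0],[-0.0015,0,0.0002,0,0,0,0]]]'; python3 -c "
from h import *
report()"
```

```text
t: 23.55
tcp_pos: [0.5634, 0.1152, 0.029]
tool_rot: [0.037, 0.998, -0.003, 0.048]
force: [-13.6, -2.9, 3.0]
finger_gap: -0.001
gripper_force: 6.6
t 23.55 tcp dock mm [-114.3  -91.4] z 29.0 F dock [-13.3  -3.8   3. ] gap -0.0
rotvec to straight (tool) [-0.003  0.097 -0.   ]
unit dock [-54.1   8.4] [92. 61.] ang 0.019 near L [-106.   107.4] near R [-102.2  -92.5] front at +-65 -5.4 -2.9
```

```bash
python3 -m pendant '[[[-0.00125,0,0.00015,0,0,0,0],[-0.00125,0,0.00015,0,0,0,0],[0,0,0,0,0,0,0]]]'; python3 -c "
from h import *
report(False)"; python3 -m pendant '[[[0.0213,0,-0.0026,0,0,0,0],[0.0213,0,-0.0026,0,0,0,0],[0,0.0493,0,0,0,0,0],[0,0.0493,0,0,0,0,0],[0,0.0493,0,0,0,0,0],[0,0.0493,0,0,0,0,0],[0,0.0493,0,0,0,0,0],[0,0,0,0,0,0,0]]]'; python3 -c "
from h import *
report()"
```

```text
t: 23.9
tcp_pos: [0.5655, 0.1149, 0.0289]
tool_rot: [0.037, 0.998, -0.003, 0.048]
force: [-12.6, -3.6, 1.1]
finger_gap: 0.001
gripper_force: 6.4
t 23.90 tcp dock mm [-112.2  -91.5] z 28.9 F dock [-12.4  -4.5   1.1] gap 0.0
rotvec to straight (tool) [-0.003  0.097 -0.   ]
t: 24.7
tcp_pos: [0.5579, 0.32, 0.0325]
tool_rot: [0.034, 0.997, -0.0, 0.063]
force: [-0.0, -0.5, -0.7]
finger_gap: 0.001
gripper_force: 0.0
t 24.70 tcp dock mm [-134.8  112.4] z 32.5 F dock [ 0.  -0.5 -0.7] gap 0.0
rotvec to straight (tool) [0.004 0.126 0.004]
unit dock [-53.6   8.6] [92. 61.] ang 0.030 near L [-106.6  107.1] near R [-100.6  -92.8] front at +-65 -5.6 -1.7
```

```bash
python3 -m pendant '[[[-0.0031,0,0.0004,0,0,0,0],[-0.0031,0,0.0004,0,0,0,0],[-0.0031,0,0.0004,0,0,0,0],[-0.0031,0,0.0004,0,0,0,0],[-0.0025,0,0.0003,0,0,0,0],[-0.0025,0,0.0003,0,0,0,0],[-0.0025,0,0.0003,0,0,0,0],[-0.0025,0,0.0003,0,0,0,0],[-0.0025,0,0.0003,0,0,0,0],[-0.0025,0,0.0003,0,0,0,0],[-0.0025,0,0.0003,0,0,0,0],[-0.0025,0,0.0003,0,0,0,0],[-0.0025,0,0.0003,0,0,0,0],[-0.0015,0,0.0002,0,0,0,0],[-0.0015,0,0.0002,0,0,0,0],[-0.0015,0,0.0002,0,0,0,0]]]'; python3 -c "
from h import *
report()"
```

```text
t: 26.35
tcp_pos: [0.5797, 0.3125, 0.0294]
tool_rot: [0.037, 0.998, -0.004, 0.052]
force: [-13.8, 4.3, 3.8]
finger_gap: 0.006
gripper_force: 6.7
t 26.35 tcp dock mm [-112.5  106.5] z 29.4 F dock [-14.1   3.3   3.8] gap 0.01
rotvec to straight (tool) [-0.004  0.104 -0.001]
unit dock [-52.8   8.5] [92. 60.] ang -0.001 near L [-102.8  108.6] near R [-102.9  -91.4] front at +-65 -2.8 -2.9
```

```bash
python3 -m pendant '[[[-0.00125,0,0.00015,0,0,0,0],[-0.00125,0,0.00015,0,0,0,0],[-0.00125,0,0.00015,0,0,0,0],[0,0,0,0,0,0,0]]]'; python3 -c "
from h import *
report()"
```

```text
t: 26.8
tcp_pos: [0.5811, 0.3121, 0.029]
tool_rot: [0.037, 0.998, -0.004, 0.05]
force: [-14.5, 4.8, 3.1]
finger_gap: 0.001
gripper_force: 7.8
t 26.80 tcp dock mm [-111.1  106.3] z 29.0 F dock [-14.9   3.7   3.1] gap 0.0
rotvec to straight (tool) [-0.005  0.1   -0.001]
unit dock [-52.1   8.4] [92. 60.] ang -0.016 near L [-100.5  109.2] near R [-103.8  -90.8] front at +-65 -1.1 -3.2
```

```bash
python3 -m pendant '[[[-0.00125,0,0.00015,0,0,0,0],[-0.00125,0,0.00015,0,0,0,0],[0,0,0,0,0,0,0]]]'; python3 -c "
from h import *
report()"
```

```text
t: 27.15
tcp_pos: [0.5811, 0.3117, 0.0286]
tool_rot: [0.037, 0.998, -0.005, 0.048]
force: [-18.9, 4.0, 5.6]
finger_gap: -0.001
gripper_force: 9.2
t 27.15 tcp dock mm [-111.   105.9] z 28.6 F dock [-19.2   2.6   5.6] gap -0.0
rotvec to straight (tool) [-0.007  0.096 -0.001]
unit dock [-52.2   8.3] [92. 60.] ang -0.017 near L [-100.5  109.2] near R [-103.9  -90.8] front at +-65 -1.1 -3.3
```

```bash
python3 -m pendant '[[[0.02,0,-0.0024,0,0,0,0],[0.02,0,-0.0024,0,0,0,0],[0,-0.0493,0,0,0,0,0],[0,-0.0493,0,0,0,0,0],[0,-0.0493,0,0,0,0,0],[0,-0.0493,0,0,0,0,0],[0,-0.0493,0,0,0,0,0],[0,0,0,0,0,0,0],[-0.0031,0,0.0004,0,0,0,0],[-0.0031,0,0.0004,0,0,0,0],[-0.0031,0,0.0004,0,0,0,0],[-0.0025,0,0.0003,0,0,0,0],[-0.0025,0,0.0003,0,0,0,0],[-0.0025,0,0.0003,0,0,0,0],[-0.0025,0,0.0003,0,0,0,0],[-0.0025,0,0.0003,0,0,0,0],[-0.0025,0,0.0003,0,0,0,0]]]'; python3 -c "
from h import *
report()"
```

```text
t: 28.9
tcp_pos: [0.5626, 0.1164, 0.0309]
tool_rot: [0.037, 0.998, -0.002, 0.056]
force: [-6.1, 1.3, 2.5]
finger_gap: 0.001
gripper_force: 3.5
t 28.90 tcp dock mm [-115.2  -90.3] z 30.9 F dock [-6.2  0.9  2.5] gap 0.0
rotvec to straight (tool) [-0.001  0.113 -0.001]
unit dock [-52.7   8.1] [92. 60.] ang -0.002 near L [-102.5  108.2] near R [-102.8  -91.8] front at +-65 -2.6 -2.8
```

```bash
python3 -m pendant '[[[-0.00125,0,0.00015,0,0,0,0],[-0.00125,0,0.00015,0,0,0,0],[-0.00125,0,0.00015,0,0,0,0],[-0.00125,0,0.00015,0,0,0,0],[-0.00125,0,0.00015,0,0,0,0],[-0.00125,0,0.00015,0,0,0,0],[-0.00125,0,0.00015,0,0,0,0],[0,0,0,0,0,0,0]]]'; python3 -c "
from h import *
report()"
```

```text
t: 29.75
tcp_pos: [0.5638, 0.1158, 0.0295]
tool_rot: [0.037, 0.998, -0.003, 0.05]
force: [-12.2, 0.1, 4.2]
finger_gap: 0.001
gripper_force: 6.0
t 29.75 tcp dock mm [-114.   -90.8] z 29.5 F dock [-12.1  -0.8   4.2] gap 0.0
rotvec to straight (tool) [-0.002  0.1   -0.001]
unit dock [-52.    8.1] [92. 60.] ang -0.002 near L [-101.8  108.2] near R [-102.2  -91.8] front at +-65 -1.9 -2.2
```

```bash
python3 -m pendant '[[[-0.00125,0,0.00015,0,0,0,0],[-0.00125,0,0.00015,0,0,0,0],[-0.00125,0,0.00015,0,0,0,0],[0,0,0,0,0,0,0]]]'; python3 -c "
from h import *
report()"
```

```text
t: 30.2
tcp_pos: [0.5658, 0.1153, 0.0292]
tool_rot: [0.037, 0.998, -0.003, 0.049]
force: [-13.1, -1.2, 4.0]
finger_gap: -0.002
gripper_force: 6.6
t 30.20 tcp dock mm [-112.   -91.1] z 29.2 F dock [-13.   -2.1   4. ] gap -0.0
rotvec to straight (tool) [-0.002  0.098 -0.   ]
unit dock [-52.1   8.1] [92. 59.] ang 0.003 near L [-102.4  108. ] near R [-101.8  -92. ] front at +-65 -2.2 -1.9
```

```bash
python3 -m pendant '[[[-0.00125,0,0.00015,0,0,0,0],[-0.00125,0,0.00015,0,0,0,0],[0,0,0,0,0,0,0]]]'; python3 -c "
from h import *
report()"
```

```text
t: 30.55
tcp_pos: [0.5659, 0.1155, 0.0289]
tool_rot: [0.037, 0.998, -0.003, 0.047]
force: [-15.2, -0.2, 5.6]
finger_gap: -0.001
gripper_force: 7.9
t 30.55 tcp dock mm [-111.9  -91. ] z 28.9 F dock [-15.2  -1.3   5.6] gap -0.0
rotvec to straight (tool) [-0.003  0.094 -0.001]
unit dock [-52.    8.2] [91. 59.] ang 0.002 near L [-102.2  108. ] near R [-101.7  -92. ] front at +-65 -2.1 -1.8
```

```bash
python3 -m pendant '[[[0.03,0,-0.0036,0,0,0,0],[0.05,0,-0.006,0,0,0,0],[0.05,0,-0.006,0,0,0,0],[0,0,-0.05,0,0,0,0],[0,0,-0.05,0,0,0,0],[0,0,0,0,0,0,0]]]'
python3 - <<'E'
from h import *
report()
img,P,z=cloud();X,Y,Z=P[...,0],P[...,1],P[...,2]
m=(z>0)&(Z>.067)&(Z<.086)&(X>.5)&(X<.72)&(Y>-.0)&(Y<.36)
c,wh,y=rect(blob(m,P),0);print("box",todock(c)*1000,wh,y-DY)
m=(z>0)&(Z>.045)&(Z<.0625)&(X>.66)&(X<.74)&(Y>.02)&(Y<.4)
c,wh,y=rect(blob(m,P),0);print("stop",todock(c)*1000,wh,y-DY)
cv2.imwrite("pics/top2.png",cv2.resize(img[190:350,180:390,::-1],None,fx=3.6,fy=3.6,interpolation=cv2.INTER_CUBIC))
E
```

```text
t: 31.2
tcp_pos: [0.4663, 0.1241, 0.1149]
tool_rot: [0.037, 0.997, -0.002, 0.065]
force: [0.6, 0.1, -0.3]
finger_gap: -0.0
gripper_force: 0.0
t 31.20 tcp dock mm [-211.8  -89.6] z 114.9 F dock [ 0.6  0.2 -0.3] gap -0.0
rotvec to straight (tool) [ 0.001  0.13  -0.001]
unit dock [-51.6   8.5] [92. 60.] ang 0.004 near L [-102.1  108.2] near R [-101.2  -91.8] front at +-65 -1.9 -1.3
box [-50.30445326   7.55913988] (218.00392150878906, 97.97167205810547) 0.0029800162
stop [ 8.39649987 -0.25642364] (269.81036376953125, 44.91825866699219) -0.004811533
```

View pics/top2.png

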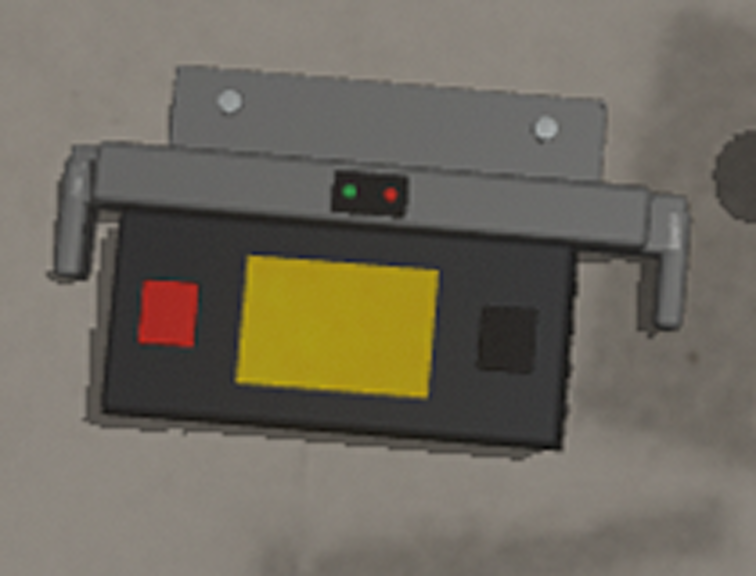

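The crop shows the unit square and flush along the whole stop, from (120,208) to (572,245), and about 8 mm left of the dock's middle. I felt the stop at both ends, and the arm is clear.

```bash
python3 -c "
from station import job
print(job.sign_off())"
```

```text
the job is handed in; nothing more can be done
None
```

I walked the power unit into the dock with alternate pushes, left end first, and handed the job in at about 31 s. The last look had it flush against the stop and about 8 mm left of centre; the highest push I read was about 20 N, and no verdict came back.

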